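# Hang a finished pail on the fork stand by its bail

### The job

The pail's wire bail is folded down against its flank: with the pail standing where it is, raise the bail upright, then lift the pail by the red grip of the bail, carry it upright to the green stand and hang it by the bail on the two tines. The fork is clamped at a height nobody has measured, so feel for it: lower gently until the tines take the weight, let go, and leave the pail hanging still, clear of the table and the stand's base. Leave the hammer, screwdriver, snips and steel cups where they are.

Things in the scene. Friction and masses are not known exactly. Their poses are not given: they have to be found in the camera images.
- pail: Open galvanised sheet-metal pail, 110 mm tall, outside diameter 100 mm at the bottom, 135 mm over the rim, 0.35 to 0.7 kg, loose on the table. Origin: centre of its underside; z up through the mouth. The bail's hinge line runs along the pail's y, 100 mm above the origin. At the start the bail is folded to the pail's -x side, which faces roughly towards the robot.
- bail_grip (a point): Centre of the bail's red grip: 12 mm in diameter, 44 mm long, along the pail's y, 88 mm from the hinge line. Folded, it lies at or below rim height, about 14 mm outside it: no room for a finger between from above, but a fingertip on a tilted gripper can push it up from below and outside. Upright, it is 188 mm above the pail's underside with free room on both sides.
- bail_hinge (a point): Middle of the bail's hinge line, on the pail's axis, 100 mm above its underside; x and z as the pail's. The bail is 6 mm steel wire: side arms at y = +-72 mm, then a straight top from y = -52 to +52 mm, 88 mm from the hinge line, with the red grip in its middle and bare wire on both sides of the grip.
- bail (a joint): Bail angle in rad: 0 upright, positive folded towards the pail's -x (starts at 1.45 to 1.65), negative towards +x; stops at +-1.83. A light hinge friction (0.025 N m) keeps it where it is left. At angle a the grip's centre is at pail x = -88 sin(a), z = 100 + 88 cos(a) mm.
- stand: Fixed stand with a fork. Origin: on the table straight below the tines' seat; z up. Green base 150 x 150 x 12 mm (x 0 to 150 mm), post at x = +105 mm. Two 8 mm dark bars (tines) at y = +-36 mm point to the stand's -x: level to x = +30 mm, down 10 mm into a V at x = 0 (the seat), up 10 mm to the tips at x = -30 mm. 64 mm is free between them.
- stand_front (a point): Point on the table 150 mm in front of the stand's origin (its -x), axes as the stand's. From here the tines enter the bail's opening, over the rim and under the grip, pail y along the stand's y (either way round); with the grip 281 mm up, everything clears at any fork height. Then the bare wire beside the grip is lowered across both tines into the V. Tips end at most 270 mm up.
- post_top (a point): Black knob on top of the stand's post (20 mm in diameter), 312 mm above the table, at stand x = +105 mm. The green fork head is clamped on the post at a height that is not measured and differs each time: hung in the V, the centre of the bail's grip ends 224 to 264 mm above the table.
- hammer: Hammer lying loose, a bystander. Origin at its underside.
- screwdriver: Screwdriver with yellow handle lying loose, 180 mm long, a bystander. Origin at its underside.
- cup_a: Steel cup, diameter 60 mm, 70 mm tall, a bystander. Origin: centre of its underside.
- cup_b: Second steel cup, diameter 60 mm, 70 mm tall, a bystander. Origin: centre of its underside.
- snips: Tin snips with red handles, 220 mm long, lying loose, a bystander. Origin: at the pivot, on the underside.
There are look-alikes about, which are no part of the job. Leave any pink look-alike of the pail alone.

How it is judged:
On the way, in this order (a step that is already met when the one before it is completed fails the run):
1. the bail stands upright (within 0.25 rad) while the pail still stands on the table (value of joint bail between -0.25 and 0.25 rad and height (world z) of pail below 0.008 m and angle between pail's own z axis and vertical below 0.1 rad), for 0.2 s.
2. the pail is lifted at least 20 mm off the table, held at the bail's grip (within 45 mm) (height (world z) of pail above 0.02 m and contact force between the fingers and pail above 1 N and distance between the grasp point and bail_grip below 0.045 m), for 0.2 s.
At the end, for the whole second after the job is handed in: The pail hangs by its bail in the tines' seat (grip within 15 mm along, 18 mm across, at least 215 mm up), underside at least 25 mm up, tilt under 0.25 rad, bail within 0.35 rad of upright, weight on the stand, released and still (x of bail_grip in the frame of stand between -0.015 and 0.015 m and y of bail_grip in the frame of stand between -0.018 and 0.018 m and height (world z) of bail_grip above 0.215 m and height (world z) of pail above 0.025 m and contact force between pail and stand above 1.5 N and angle between pail's own z axis and vertical below 0.25 rad and value of joint bail between -0.35 and 0.35 rad and linear speed of pail below 0.05 m/s and contact force between the fingers and pail below 0.1 N); the robot touches nothing.
It fails at once if the pail is knocked against or pressed on the stand with over 28 N (contact force between pail and stand above 28 N).
It fails at once if the pail is let fall (faster than 0.2 m/s while not held) (linear speed of pail above 0.2 m/s and contact force between the fingers and pail below 0.1 N).
It fails at once if the pail is tipped by more than 0.6 rad (angle between pail's own z axis and vertical above 0.6 rad).
It fails at once if the hammer, screwdriver, snips or a cup is moved by more than 30 mm (distance of any of hammer, screwdriver, cup_a, cup_b, snips from where it was at the start of the episode above 0.03 m).
It also fails if it takes over 72 s, if anything falls off the work surface, if the arm or the gripper's body presses on something with over 40 N, if the wrist force passes 120 N, or if a joint passes its speed limit or range.

### The arm

A 6-joint arm with a two-finger parallel gripper is mounted at the origin on the work surface. World frame = base frame: x ahead of the robot, y to its left, z up, the work surface at z = 0. Lengths are in m, angles in rad, forces in N, time in s.
With the tool pointing down it reaches from about 0.35 to 0.775 m from the base axis. Payload 7.3 kg.
Tool frame: the origin (TCP) lies at the centre of the arm's flange, where the gripper is bolted on; the fingertips stand 178 mm ahead of it and the grasp point (between the pads) lies 159 mm ahead of it; z points along the fingers, y is the line along which they close (so a half turn about z gives the same grasp; the last joint's range is limited). The gripper opens to 92 mm and grips with 3 to 60 N. Pads are 19 mm wide; open, the fingers measure 130 mm over their backs; the gripper's body (75 mm by 190 mm) begins 47 mm behind the grasp point.
Start: joints at [-1.433, 0.342, 1.524, -0, 1.275, -0.146], TCP at [0.147, -0.504, 0.405] pointing down, gripper open.
Joint ranges: [-2.53, 2.53], [-0.77, 2.02], [0.04, 2.7], [-1, 4.14], [0.28, 2.66], [-3.11, 3.11]. Speed limits (rad/s): [2.57, 2.57, 3.14, 3.14, 3.14, 3.14].

### API

Orientations are given as [roll, pitch, yaw] about the fixed x, y, z axes, in that order (R = Rz(yaw) Ry(pitch) Rx(roll)).
In Python, from cell import telemetry, vision, ticket gives the robot as it stands.
- The arm moves only by the shell command python3 -m crank 'ROWS' [FORCE]. ROWS is JSON, a list of rows, each a list of 5 numbers: the gripper command: -1 is shut, 1 is fully open, values between are in proportion, then the shift along the tool's x, y, z in mm, then the turn about the tool's z in rad. In form: [[fingers, dx, dy, dz, roll], ...]. A call has 1 to 12 rows; each row is the pose to reach, as a shift and turn from the pose commanded when the call began, along the tool's axes at that moment; what a row does not reach only later rows make up. A row lasts 1/12 s, in which the tool goes at most 41.7 mm and 7.16 degrees, less where a joint would pass 70% of its speed; a pose out of reach is approached as far as the arm can. A call with a gripper value outside its range is refused whole. The fingers move at their own pace and stop on an object; FORCE is the grip in N (left out, the last holds). Time passes only in rows, so rows that repeat a pose let the fingers close. It gives the time, the measured TCP pose, the force, the opening and the grip force at its end, in the units of the state.
- telemetry.observe(): the state, without advancing time (a new reading comes with each control period).
- vision.read_camera(name): name is "scene" or "top"; returns (picture, depth): 384x512x3 uint8, red, green, blue; 384x512 float32, m along the optical axis (not along the pixel's ray), 0 where there is no reading.
- vision.get_calibration(name): a dict with "camera_matrix" (3x3 intrinsics, pixels), "rvec" (rotation vector, rad) and "tvec" (3), from world to camera coordinates, as OpenCV has them. Camera axes: x right, y down, z forward; pixel columns grow to the right and rows downward; lengths in m; the calibration is good to about 2 mm. A picture is of the moment at which its call begins. get_calibration takes no time and is no camera call.
- ticket.hand_in(): hands the job in; it is judged then, once.
The state is a dict: "time": time; "qpos": joint angles; "qvel": joint speeds; "joint_efforts": joint torques, N m; "tool_pos": TCP position; "tool_rot": TCP orientation; "contact_force": force on the tool from outside, world axes, zero at the start; "torque": the same for the moment, N m; "opening": finger opening in m; "grip_force": force on a finger pad.
Only numpy, scipy, OpenCV 4.12 (cv2) and the standard library are available. Lean on these libraries where they do the work, as an engineer would, in place of code of your own. Each camera call takes 0.05 s, during which the arm holds its last target. There are 200 camera calls.

## Working session

There is one attempt and no reset: what is moved stays moved. The work goes in short steps, Python scripts to look and compute and a shell command to move; the robot and the scene stay as the last step left them, time stands still between calls to the robot, and variables do not carry over. Pictures are saved under pics/ and viewed, at most 10 in all, crops included, and the job is handed in when it is done.

```bash
ls; mkdir -p pics
cat > h.py <<'E'
import numpy as np, cv2
from cell import telemetry, vision, ticket
from scipy.spatial.transform import Rotation as Ro
def cal(n):
    c=vision.get_calibration(n); return np.array(c["camera_matrix"]),Ro.from_rotvec(np.ravel(c["rvec"])).as_matrix(),np.ravel(c["tvec"])
def cloud(n,d):
    K,R,t=cal(n); v,u=np.indices(d.shape); 
    P=np.stack([(u-K[0,2])/K[0,0]*d,(v-K[1,2])/K[1,1]*d,d],-1)
    return (P-t)@R
def ray(n,u,v,z):
    K,R,t=cal(n); w=R.T@np.linalg.solve(K,[u,v,1]); o=-R.T@t
    return o+w*(z-o[2])/w[2]
def proj(n,p):
    K,R,t=cal(n); q=K@(R@np.array(p)+t); return q[:2]/q[2]
E
python3 - <<'E'
from h import *
for n in("top","scene"):
    im,d=vision.read_camera(n); np.savez(f"{n}0.npz",im=im,d=d)
    cv2.imwrite(f"pics/{n}0.png",im[...,::-1]); K,R,t=cal(n); print(n,K[0,0],-R.T@t,R[2])
s=telemetry.observe(); print(s)
E
```

```text
pics
top 427.95543828709606 [0.35027236 0.01902027 1.47703766] [ 0.10906208 -0.00539095 -0.99402032]
scene 364.56177013550337 [1.16581988 0.07408835 1.08926612] [-0.60684906 -0.05511423 -0.79290393]
{'time': 0.1, 'qpos': array([-1.43298787e+00,  3.42635208e-01,  1.52486702e+00, -1.90457864e-05,
        1.27533315e+00, -1.46041161e-01]), 'qvel': array([-0.00022869, -0.00114742, -0.00411266, -0.00017773,  0.00118242,
       -0.00085282]), 'joint_efforts': array([ 1.76404235e-03, -4.32003880e+01, -2.44693816e+01,  7.19001051e-02,
        5.26130840e-02, -4.41042198e-05]), 'tool_pos': array([ 0.14701245, -0.50389379,  0.40414257]), 'tool_rot': array([-3.14036050e+00, -1.62825481e-04,  2.83855074e-01]), 'contact_force': array([ 0.79045919, -0.07571082,  0.33419772]), 'torque': array([-0.02272785,  0.00231251,  0.01193818]), 'grip_force': 0.0, 'opening': 0.0914739746237427}
```

View pics/top0.png

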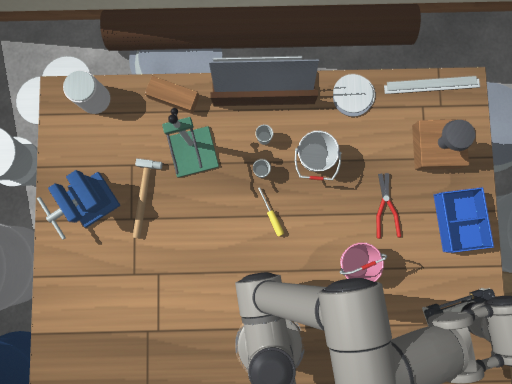

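View pics/scene0.png

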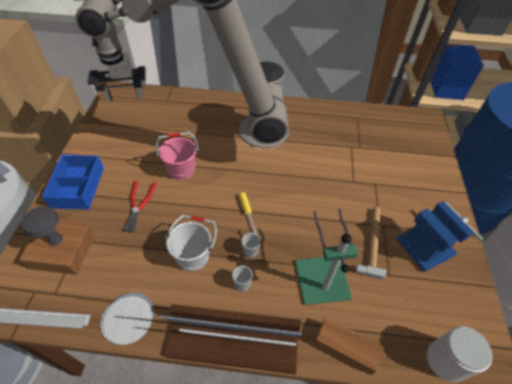

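The top view shows two candidates for the pail. The grey one is at (317,152), with its folded bail and red grip at (317,178) on the robot side. The pink one at (361,264) is the look-alike, to be left alone. The grey one fits "galvanised, bail towards the robot". The stand is the green base at (193,147), with tines at scene (317,215) and (342,210) pointing towards the robot.

```bash
cat > m.py <<'E'
from h import *
def circ(p):
    A=np.c_[2*p,np.ones(len(p))]; s=np.linalg.lstsq(A,(p**2).sum(1),rcond=None)[0]; return s[:2],np.sqrt(s[2]+s[0]**2+s[1]**2)
for n in("top","scene"):
    f=np.load(n+"0.npz"); im,d=f["im"],f["d"]; P=cloud(n,d); ok=d>0
    hsv=cv2.cvtColor(im,cv2.COLOR_RGB2HSV); H,S,V=[hsv[...,i].astype(int) for i in range(3)]
    red=((H<8)|(H>172))&(S>150)&(V>90)
    u0,v0=(317,152) if n=="top" else (191,243)
    vv,uu=np.indices(d.shape); near=(abs(uu-u0)<35)&(abs(vv-v0)<40)
    m=red&near; print(n,"grip px",m.sum(),uu[m].mean(),vv[m].mean(),"cloud",np.median(P[m],0),"ray z.1",ray(n,uu[m].mean(),vv[m].mean(),.1))
    xy=np.c_[uu[m],vv[m]].astype(np.float32); q=cv2.minAreaRect(xy); b=cv2.boxPoints(q); print(" grip ends",[ray(n,*c,.1)[:2].round(4) for c in b])
    w=near&ok&(P[...,2]>.103)&(P[...,2]<.118)&(S<90); p=P[w][:,:2]
    for _ in range(6):
        c,r=circ(p); e=abs(np.hypot(*(p-c).T)-r); p=p[e<max(.004,np.median(e)*2)]
    print(" rim",len(p),c,r)
    g=(H>60)&(H<95)&(S>60)&ok; gb=g&(P[...,2]<.03); p=P[gb][:,:2].astype(np.float32); q=cv2.minAreaRect(p); print(" base",q,cv2.boxPoints(q).round(3).tolist())
    k,_=q[0],0; dd=np.hypot(P[...,0]-k[0],P[...,1]-k[1])
    kn=ok&(dd<.16)&(P[...,2]>.296); print(" knob",kn.sum(),np.median(P[kn],0),uu[kn].mean(),vv[kn].mean(),"max z",P[ok&(dd<.16)][:,2].max())
    t=ok&(dd<.3)&(V<75)&(P[...,2]>.1)&(P[...,2]<.29); print(" tines",t.sum()); 
    for h in np.c_[uu[t],vv[t],P[t].round(3)][::max(1,t.sum()//14)]: print("   ",h)
    c0=(300,150) if n=="top" else (191,243)
    a,bx=(255,125) if n=="top" else (175,230)
    A=cv2.resize(im[v0-45:v0+45,u0-45:u0+45],(400,400),interpolation=cv2.INTER_CUBIC)
    su,sv=(190,145) if n=="top" else (330,245)
    B=cv2.resize(im[sv-50:sv+50,su-50:su+50],(400,400),interpolation=cv2.INTER_CUBIC)
    cv2.imwrite(f"pics/{n}c.png",np.hstack([A,B])[...,::-1])
a=cv2.imread("pics/topc.png");b=cv2.imread("pics/scenec.png")
cv2.imwrite("pics/crops.png",cv2.resize(np.vstack([a,b]),(600,600)))
E
python3 m.py
```

```text
top grip px 43 316.13953488372096 177.51162790697674 cloud [ 0.54446488 -0.16265976  0.10361845] ray z.1 [ 0.54590404 -0.16342556  0.1       ]
 grip ends [array([ 0.5513, -0.1436]), array([ 0.5504, -0.1827]), array([ 0.5406, -0.1823]), array([ 0.5415, -0.1433])]
 rim 184 [ 0.63110307 -0.17083556] 0.06487564317565893
 base ((0.6607783436775208, 0.25107041001319885), (0.1505812406539917, 0.14563678205013275), 12.939793586730957) [[0.5709999799728394, 0.3050000071525574], [0.6039999723434448, 0.16300000250339508], [0.75, 0.19699999690055847], [0.7179999947547913, 0.33899998664855957]]
 knob 72 [0.68757686 0.25791116 0.32004005] 172.48611111111111 118.97222222222223 max z 0.32613369601605596
 tines 146
    [173.    108.      0.742   0.271   0.248]
    [174.    110.      0.736   0.269   0.246]
    [177.    111.      0.734   0.261   0.242]
    [174.    113.      0.726   0.268   0.248]
    [176.    115.      0.721   0.263   0.244]
    [186.    127.      0.683   0.232   0.251]
    [184.    128.      0.681   0.239   0.247]
    [182.    129.      0.678   0.245   0.247]
    [180.    130.      0
[... 1081 characters left out ...]
 2.43e+02 6.56e-01 2.87e-01 2.35e-01]
    [3.30e+02 2.47e+02 6.86e-01 2.32e-01 2.55e-01]
    [3.29e+02 2.48e+02 6.88e-01 2.30e-01 2.53e-01]
    [3.34e+02 2.49e+02 6.89e-01 2.43e-01 2.51e-01]
    [3.24e+02 2.51e+02 6.95e-01 2.18e-01 2.47e-01]
    [3.39e+02 2.57e+02 7.05e-01 2.57e-01 2.41e-01]
    [3.41e+02 2.59e+02 7.12e-01 2.61e-01 2.46e-01]
    [3.43e+02 2.65e+02 7.30e-01 2.65e-01 2.49e-01]
    [3.43e+02 2.67e+02 7.36e-01 2.65e-01 2.49e-01]
    [3.41e+02 2.69e+02 7.38e-01 2.61e-01 2.42e-01]
    [3.47e+02 2.70e+02 7.41e-01 2.75e-01 2.46e-01]
    [2.55e+02 3.30e+02 8.82e-01 6.10e-02 1.36e-01]
    [2.71e+02 3.32e+02 8.83e-01 1.02e-01 1.39e-01]
    [2.88e+02 3.34e+02 8.83e-01 1.45e-01 1.40e-01]
```

View pics/crops.png

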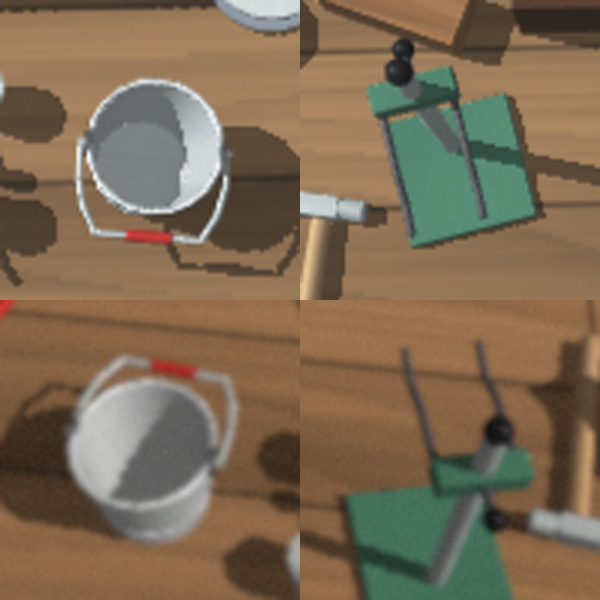

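The crop shows the grey pail with its folded bail, corners near top (300,177) and (333,179). The stand's tines run towards the robot. The moves can't tilt the tool, so I'll pinch the bail's +y corner, which stands about 30 mm outside the rim. Then I'll swing it part way up and push it upright from outside.

```bash
python3 - <<'E'
from h import *
for u,v in((300.5,176.6),(332.6,179)): print(ray("top",u,v,.1))
for u,v in((175+0,0),): pass
E
python3 -m crank '[[-0.5,40,-21,-30,0],[-0.5,80,-43,-45,0],[-0.5,120,-64,-45,0],[-0.5,160,-86,-45,0],[-0.5,200,-107,-45,0],[-0.5,235,-126,-45,0],[-0.5,270,-144,-45,0],[-0.5,305,-163,-45,0],[-0.5,340,-182,-45,0],[-0.5,375,-200,-45,0],[-0.5,410,-219,-45,0],[-0.5,410,-219,-45,0]]' 5
```

```text
[ 0.5500451  -0.11268473  0.1       ]
[ 0.53981265 -0.21674486  0.1       ]
time: 1.1
tool_pos: [0.4817, -0.1754, 0.4493]
tool_rot: [-3.14, -0.001, 0.287]
contact_force: [-1.2, -0.2, -0.1]
opening: 0.0235
grip_force: 0.0
```

```bash
python3 -m crank '[[-0.5,25,-13,20,-0.12],[-0.5,55,-29,45,-0.24],[-0.5,81,-43,70,-0.36],[-0.5,81,-43,90,-0.48],[-0.5,81,-43,100,-0.6],[-0.5,81,-43,100,-0.636],[-0.5,81,-43,100,-0.636],[-0.5,81,-43,100,-0.636],[-0.5,81,-43,100,-0.636]]'
python3 - <<'E'
from h import *
s=telemetry.observe(); print(s["tool_pos"],s["tool_rot"],s["opening"],s["contact_force"])
im,d=vision.read_camera("scene"); a=im[180:280,140:260]
im2,d=vision.read_camera("top"); b=im2[100:200,257:377]
cv2.imwrite("pics/p1.png",cv2.resize(np.hstack([a,b]),(800,333),interpolation=cv2.INTER_CUBIC)[...,::-1])
E
```

```text
time: 1.85
tool_pos: [0.5451, -0.1151, 0.3501]
tool_rot: [3.141, -0.0, 0.918]
contact_force: [0.8, 0.2, 0.0]
opening: 0.0231
grip_force: 0.0
[ 0.54507823 -0.11513534  0.35005056] [ 3.14090112e+00 -1.47353178e-04  9.18150747e-01] 0.02312771528861492 [0.76586328 0.18694073 0.0141166 ]
```

View pics/p1.png

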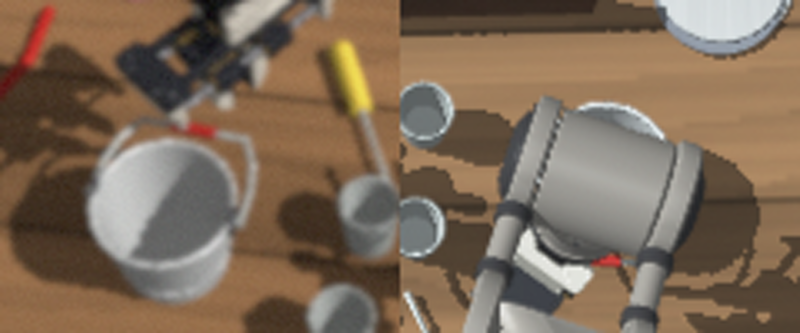

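The crop shows the gripper above the bail's left corner, clear of the rim, with the grip at about (197,130) in the left half. Next I descend over the corner.

```bash
python3 -m crank '[[-0.5,5,-1,20,0],[-0.5,5,-1,40,0],[-0.5,5,-1,55,0],[-0.5,5,-1,55,0],[-0.5,5,-1,62,0],[-0.5,5,-1,68,0],[-0.5,5,-1,68,0]]'
python3 - <<'E'
from h import *
for p in((.5475,-.111,.1),(.5485,-.111,.1)): print(proj("scene",p))
im,d=vision.read_camera("scene"); a=im[180:280,140:260]
cv2.imwrite("pics/p2.png",cv2.resize(a,(720,600),interpolation=cv2.INTER_CUBIC)[...,::-1])
E
```

```text
time: 2.53
tool_pos: [0.5472, -0.1105, 0.2814]
tool_rot: [-3.141, 0.0, 0.919]
contact_force: [-1.1, 0.5, 0.2]
opening: 0.0229
grip_force: 0.0
[213.25022626 220.80868822]
[213.19365778 221.0697524 ]
```

View pics/p2.png

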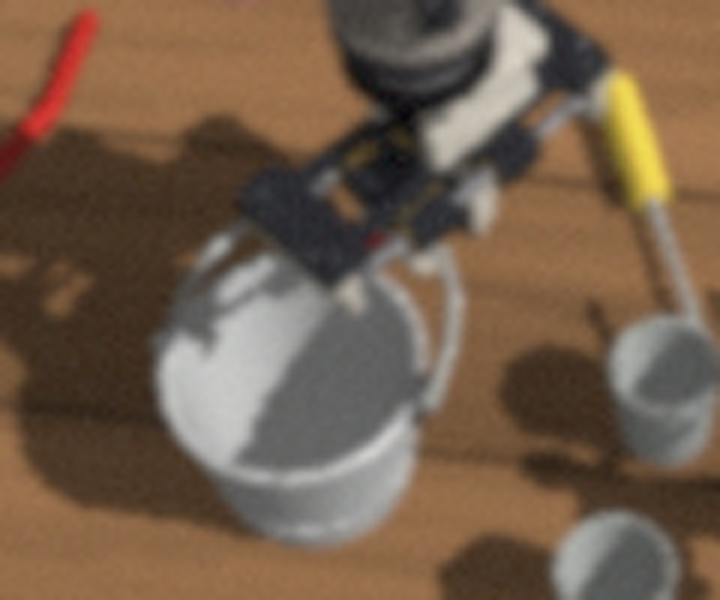

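The crop shows the fingertips at the bail corner, about (425,262), outside the rim, with no contact force. I'll go down the last 18 mm and close.

```bash
python3 -m crank '[[-0.5,0,0,6,0],[-0.5,0,0,12,0],[-0.5,0,0,18,0],[-0.5,0,0,18,0]]'; python3 -m crank '[[-0.75,0,0,0,0],[-1,0,0,0,0],[-1,0,0,0,0],[-1,0,0,0,0],[-1,0,0,0,0],[-1,0,0,0,0]]' 5
```

```text
time: 2.92
tool_pos: [0.5474, -0.1106, 0.2627]
tool_rot: [3.141, 0.0, 0.92]
contact_force: [2.9, -2.5, -0.0]
opening: 0.0232
grip_force: 1.4
time: 3.42
tool_pos: [0.5473, -0.1104, 0.2639]
tool_rot: [3.141, -0.0, 0.92]
contact_force: [2.8, -1.7, 0.6]
opening: 0.01
grip_force: 4.4
```

```bash
python3 -m crank '[[-1,0.3,0.5,-7,0],[-1,0.7,1.1,-13,0],[-1,1.5,2.3,-20,0],[-1,2.4,3.8,-26,0],[-1,3.7,5.8,-32,0],[-1,5.2,8.1,-38,0],[-1,6.9,10.8,-44,0],[-1,8.9,13.8,-49.5,0],[-1,11,17.3,-55,0],[-1,13.4,21,-59.5,0],[-1,13.4,21,-59.5,0]]'
python3 - <<'E'
from h import *
im,d=vision.read_camera("scene"); a=im[150:280,110:266]
cv2.imwrite("pics/p3.png",cv2.resize(a,(720,600),interpolation=cv2.INTER_CUBIC)[...,::-1])
E
```

```text
time: 4.33
tool_pos: [0.5731, -0.1127, 0.3243]
tool_rot: [3.139, -0.001, 0.92]
contact_force: [-0.0, -1.0, 1.1]
opening: 0.0005
grip_force: 0.0
```

View pics/p3.png

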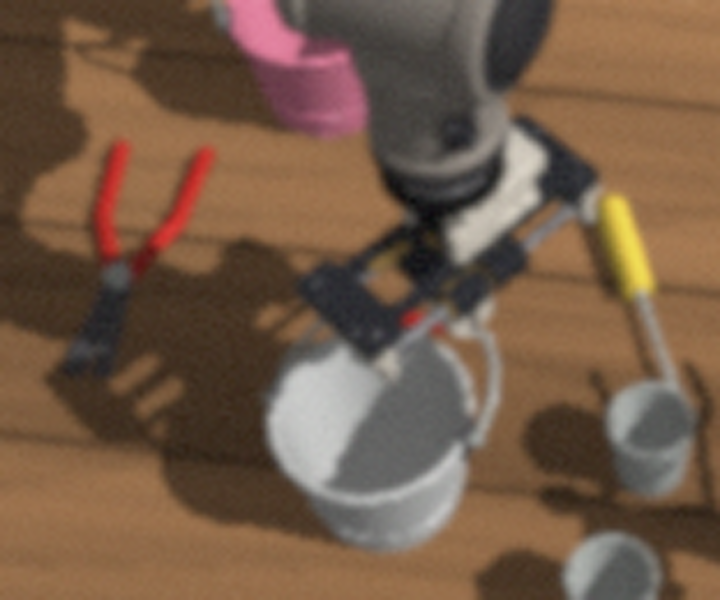

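The bail slipped out of the pads: in the crop the grip is at (412,320) and the fingers are closed above it. I'll measure its angle.

```bash
cat > ang.py <<'E'
from h import *
im,d=vision.read_camera("scene"); P=cloud("scene",d); hsv=cv2.cvtColor(im,cv2.COLOR_RGB2HSV).astype(int)
vv,uu=np.indices(d.shape)
m=((hsv[...,0]<8)|(hsv[...,0]>172))&(hsv[...,1]>140)&(hsv[...,2]>80)&(abs(P[...,0]-.59)<.12)&(abs(P[...,1]+.165)<.05)&(P[...,2]>.05)
print("n",m.sum(),uu[m].mean(),vv[m].mean(),"med",np.median(P[m],0).round(4), "y range",P[m][:,1].min(),P[m][:,1].max())
C=np.array([.632,-.170]); px=np.array([.997,-.08]); q=np.median(P[m],0)
print("pail x,z",(q[:2]-C)@px,q[2])
for a in(0,.2,.4,.6,.8,.9,1,1.1,1.2,1.3,1.4,1.5): print(a,proj("scene",(*(C-.088*np.sin(a)*px),.1+.088*np.cos(a))).round(1),end=" ")
E
python3 ang.py
```

```text
n 7 198.57142857142858 218.28571428571428 med [ 0.5431 -0.1566  0.0941] y range -0.1622215101367892 -0.12430391275493194
pail x,z -0.08966191690222801 0.09414195394453143
0 [185.6 226.6] 0.2 [187.5 221.9] 0.4 [189.4 218.2] 0.6 [191.3 215.5] 0.8 [193.1 213.9] 0.9 [193.9 213.6] 1 [194.6 213.6] 1.1 [195.3 213.8] 1.2 [195.9 214.3] 1.3 [196.4 215. ] 1.4 [196.9 216. ] 1.5 [197.3 217.3]
```

The bail is still folded at about 1.55 rad, and the pail's grip point hasn't moved. I'll go back along the same path and pinch again, slightly deeper and harder.

```bash
python3 -m crank '[[-0.5,-7,-11,0,0],[-0.5,-13.4,-22,0,0],[-0.5,-13.4,-22,0,0],[-0.5,-13.4,-22,20,0],[-0.5,-13.4,-22,38,0],[-0.5,-13.4,-22,50,0],[-0.5,-13.4,-22,58,0],[-0.5,-13.4,-22,64,0],[-0.5,-13.4,-21,66,0],[-0.5,-13.4,-20,66,0]]'; python3 -m crank '[[-0.75,0,0,0,0],[-1,0,0,0,0],[-1,0,0,0,0],[-1,0,0,0,0],[-1,0,0,0,0],[-1,0,0,0,0],[-1,0,0,0,0]]' 20;  python3 -m crank '[[-1,0.2,0.2,-3,0],[-1,0.3,0.5,-7,0],[-1,0.3,0.5,-7,0]]'
```

```text
time: 5.27
tool_pos: [0.5483, -0.1111, 0.257]
tool_rot: [-3.141, 0.0, 0.92]
contact_force: [-0.1, 0.1, 0.3]
opening: 0.023
grip_force: 0.0
time: 5.85
tool_pos: [0.5479, -0.1108, 0.2572]
tool_rot: [-3.141, 0.0, 0.92]
contact_force: [-1.1, 2.3, -0.1]
opening: 0.0095
grip_force: 18.3
time: 6.1
tool_pos: [0.5489, -0.1112, 0.2651]
tool_rot: [3.14, -0.0, 0.92]
contact_force: [-1.1, 2.5, -0.9]
opening: 0.0092
grip_force: 19.4
```

```bash
python3 -m crank '[[-1,0.2,0.3,-3,0],[-1,0.5,0.8,-7,0],[-1,0.9,1.4,-10,0],[-1,1.3,2,-13,0],[-1,1.3,2,-13,0]]';  python3 -m crank '[[-1,0.7,1,-3,0],[-1,1.4,2,-6.5,0],[-1,2.2,3.4,-10,0],[-1,2.9,4.5,-13,0],[-1,2.9,4.5,-13,0]]'
```

```text
time: 6.52
tool_pos: [0.5513, -0.1114, 0.278]
tool_rot: [3.14, -0.0, 0.92]
contact_force: [-1.0, 2.0, -1.7]
opening: 0.0096
grip_force: 20.2
time: 6.93
tool_pos: [0.5568, -0.1118, 0.2911]
tool_rot: [3.14, -0.0, 0.92]
contact_force: [-1.9, 1.7, -0.4]
opening: 0.0087
grip_force: 20.7
```

```bash
python3 -m crank '[[-1,0.8,1.3,-3,0],[-1,1.6,2.6,-6,0],[-1,2.5,3.9,-9,0],[-1,3.4,5.3,-11.5,0],[-1,3.4,5.3,-11.5,0]]';  python3 -m crank '[[-1,1.1,1.7,-3,0],[-1,2.1,3.3,-5.5,0],[-1,3.2,5,-8,0],[-1,4.3,6.7,-10.5,0],[-1,4.3,6.7,-10.5,0]]'
```

```text
time: 7.35
tool_pos: [0.5631, -0.1123, 0.3024]
tool_rot: [3.14, -0.0, 0.92]
contact_force: [-1.3, 2.3, -0.7]
opening: 0.0085
grip_force: 20.9
time: 7.77
tool_pos: [0.5711, -0.1129, 0.3129]
tool_rot: [3.14, -0.0, 0.92]
contact_force: [-1.3, 1.4, 0.3]
opening: 0.0084
grip_force: 21.2
```

```bash
python3 -m crank '[[-1,1.7,2.6,-3,0],[-1,3.4,5.3,-6,0],[-1,5.1,7.9,-9.2,0],[-1,7,10.9,-12,0],[-1,8.9,13.9,-14.5,0],[-1,10.8,17,-17,0],[-1,10.8,17,-17,0]]';  python3 -m crank '[[-1,2,3.2,-2,0],[-1,4.2,6.5,-4,0],[-1,6.3,9.8,-6,0],[-1,6.3,9.8,-6,0]]'
```

```text
time: 8.35
tool_pos: [0.5914, -0.1146, 0.3299]
tool_rot: [3.14, -0.001, 0.92]
contact_force: [-1.8, 1.6, 0.7]
opening: 0.0079
grip_force: 21.7
time: 8.68
tool_pos: [0.603, -0.1156, 0.3358]
tool_rot: [3.14, -0.0, 0.92]
contact_force: [-1.4, 0.9, 2.3]
opening: 0.0074
grip_force: 21.8
```

```bash
python3 ang.py
```

```text
n 13 190.15384615384616 217.0 med [ 0.5848 -0.1703  0.1676] y range -0.17676820631972856 -0.16332932848225065
pail x,z -0.047056540497703754 0.1676212893685576
0 [185.6 226.6] 0.2 [187.5 221.9] 0.4 [189.4 218.2] 0.6 [191.3 215.5] 0.8 [193.1 213.9] 0.9 [193.9 213.6] 1 [194.6 213.6] 1.1 [195.3 213.8] 1.2 [195.9 214.3] 1.3 [196.4 215. ] 1.4 [196.9 216. ] 1.5 [197.3 217.3]
```

The bail is at about 0.5 rad and still held, so I'll continue along the arc.

```bash
python3 -m crank '[[-1,2.2,3.4,-2,0],[-1,4.4,6.8,-3.5,0],[-1,6.5,10,-4.8,0],[-1,8.8,13.7,-6,0],[-1,11,17,-7,0],[-1,13.4,20.8,-7.8,0],[-1,13.4,20.8,-7.8,0]]';  python3 -m crank '[[-1,2.4,3.7,-0.5,0],[-1,4.8,7.4,-0.8,0],[-1,7.2,11.2,-0.9,0],[-1,7.2,11.2,-0.9,0],[-1,7.2,11.2,-0.9,0]]'; python3 ang.py
```

```text
time: 9.32
tool_pos: [0.6277, -0.1176, 0.3433]
tool_rot: [3.14, -0.0, 0.92]
contact_force: [-2.4, 1.2, 3.8]
opening: 0.0077
grip_force: 21.8
time: 9.73
tool_pos: [0.6404, -0.1186, 0.3436]
tool_rot: [3.141, 0.0, 0.92]
contact_force: [-1.9, 0.9, 1.5]
opening: 0.0073
grip_force: 21.9
n 2 186.5 225.5 med [ 0.6216 -0.1711  0.1773] y range -0.17281861148183203 -0.1694088239238492
pail x,z -0.010328836308985513 0.17725515717587104
0 [185.6 226.6] 0.2 [187.5 221.9] 0.4 [189.4 218.2] 0.6 [191.3 215.5] 0.8 [193.1 213.9] 0.9 [193.9 213.6] 1 [194.6 213.6] 1.1 [195.3 213.8] 1.2 [195.9 214.3] 1.3 [196.4 215. ] 1.4 [196.9 216. ] 1.5 [197.3 217.3]
```

The bail is at about 0.05 rad, upright. I'll release it, rise and look.

```bash
python3 -m crank '[[-0.7,0,0,0,0],[-0.4,0,0,0,0],[-0.3,0,0,0,0],[-0.3,0,0,0,0],[-0.3,0,0,-30,0],[-0.3,0,0,-70,0],[-0.3,-38,0,-80,0],[-0.3,-76,0,-80,0],[-0.3,-114,0,-80,0],[-0.3,-152,0,-80,0],[-0.3,-152,0,-80,0]]'; python3 ang.py
python3 - <<'E'
from h import *
im,d=vision.read_camera("scene"); im2,d2=vision.read_camera("top")
np.savez("s1.npz",im=im,d=d);np.savez("t1.npz",im=im2,d=d2)
a=im[180:280,140:260]; b=im2[100:200,257:377]
cv2.imwrite("pics/p4.png",cv2.resize(np.hstack([a,b]),(800,333),interpolation=cv2.INTER_CUBIC)[...,::-1])
E
```

```text
time: 10.7
tool_pos: [0.5448, -0.2442, 0.4242]
tool_rot: [3.141, 0.003, 0.914]
contact_force: [-0.1, -0.3, -0.6]
opening: 0.0321
grip_force: 0.0
n 44 200.5 222.04545454545453 med [ 0.6055 -0.1333  0.1784] y range -0.14795565270955272 -0.11704352723543979
pail x,z -0.029399894426110088 0.17841949105847327
0 [185.6 226.6] 0.2 [187.5 221.9] 0.4 [189.4 218.2] 0.6 [191.3 215.5] 0.8 [193.1 213.9] 0.9 [193.9 213.6] 1 [194.6 213.6] 1.1 [195.3 213.8] 1.2 [195.9 214.3] 1.3 [196.4 215. ] 1.4 [196.9 216. ] 1.5 [197.3 217.3]
```

View pics/p4.png

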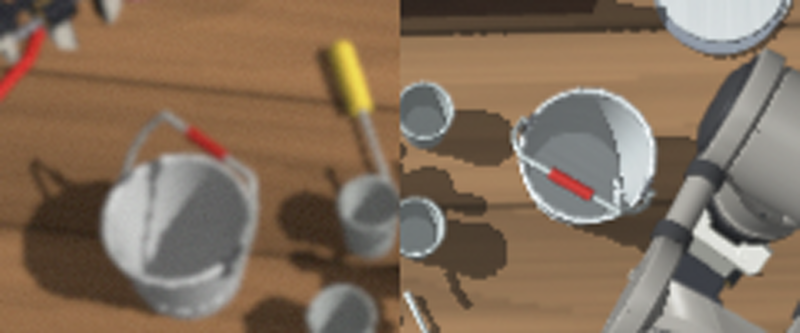

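The pail turned by roughly 25° when I let go and moved away: the grip is at top (343,155) and the hinges at about (413,142) and (450,160) in the right half. The cups haven't moved. I'll re-measure the grip from both views.

```bash
cat > m2.py <<'E'
from h import *
from m import circ
E
sed -i 's/^for n in("top","scene"):/def main():\n  pass\nif __name__=="__main__":\n  NS=("top","scene")\nelse: NS=()\nfor n in NS:/' m.py; sed -i 's/^a=cv2.imread.*//; s/^cv2.imwrite("pics\/crops.*//' m.py
cat >> m2.py <<'E'
O=[];D=[]
for n,f in(("top","t1.npz"),("scene","s1.npz")):
    f=np.load(f); im,d=f["im"],f["d"]; P=cloud(n,d); hsv=cv2.cvtColor(im,cv2.COLOR_RGB2HSV).astype(int)
    vv,uu=np.indices(d.shape); near=(np.hypot(P[...,0]-.62,P[...,1]+.15)<.11)&(d>0)
    m=((hsv[...,0]<8)|(hsv[...,0]>172))&(hsv[...,1]>140)&(hsv[...,2]>80)&near
    K,R,t=cal(n); u,v=uu[m].mean(),vv[m].mean(); O.append(-R.T@t); w=R.T@np.linalg.solve(K,[u,v,1]); D.append(w/np.linalg.norm(w))
    q=cv2.fitLine(np.c_[uu[m],vv[m]].astype(np.float32),cv2.DIST_L2,0,.01,.01).ravel()
    a,b=[ray(n,u+s*q[0]*8,v+s*q[1]*8,.185)[:2] for s in(-1,1)]; print(n,m.sum(),"cloud",np.median(P[m],0),"axis deg",np.degrees(np.arctan2(*(b-a)[::-1])))
    w=near&(P[...,2]>.103)&(P[...,2]<.118); p=P[w][:,:2]
    for _ in range(8):
        c,r=circ(p); e=abs(np.hypot(*(p-c).T)-r); p=p[e<max(.004,np.median(e)*2)]
    print(" rim",len(p),c,r)
A=np.c_[D[0],-D[1]]; s=np.linalg.lstsq(A,O[1]-O[0],rcond=None)[0]; a,b=O[0]+s[0]*D[0],O[1]+s[1]*D[1]; print("grip",(a+b)/2,"gap",np.linalg.norm(a-b))
E
python3 m2.py
```

```text
top 45 cloud [ 0.60512243 -0.13003219  0.17858321] axis deg -120.94960705008174
 rim 234 [ 0.64673017 -0.15420368] 0.064100727337974
scene 48 cloud [ 0.60611374 -0.13077955  0.17900955] axis deg 60.09318878549468
 rim 277 [ 0.64849467 -0.1528762 ] 0.06405000023177287
grip [ 0.60590486 -0.13051897  0.17839574] gap 0.0010884256217733985
```

Pail: centre (0.6475, -0.1535), yaw -0.53, bail at about 0.55 rad. I'll straddle the grip with the pads, carry it upright, hold, then close.

```bash
python3 -m crank '[[0.2,38,-6,0,-0.06],[0.2,76,-12,0,-0.124],[0.2,110,-18,0,-0.124],[0.2,127,-21,0,-0.124],[0.2,127,-21,0,-0.124],[0.2,127,-21,25,-0.124],[0.2,127,-21,50,-0.124],[0.2,127,-21,70,-0.124],[0.2,127,-21,82,-0.124],[0.2,127,-21,82,-0.124]]' 8
python3 - <<'E'
from h import *
im,d=vision.read_camera("scene"); a=im[180:280,140:260]
cv2.imwrite("pics/p5.png",cv2.resize(a,(720,600),interpolation=cv2.INTER_CUBIC)[...,::-1])
E
```

```text
time: 11.68
tool_pos: [0.6079, -0.125, 0.3385]
tool_rot: [-3.136, 0.001, 1.045]
contact_force: [-1.0, 1.2, -1.0]
opening: 0.0554
grip_force: 0.0
```

View pics/p5.png

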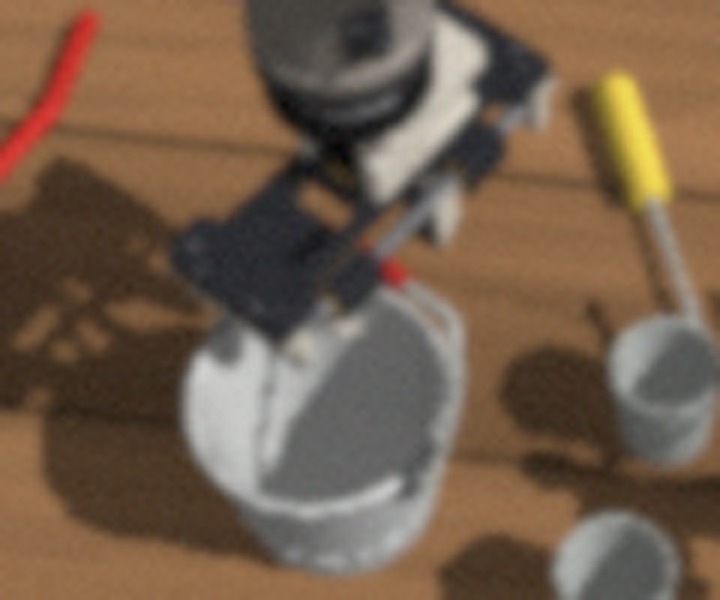

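The crop shows the red grip between the fingers, with its end at (395,270). I'll close loosely round it and swing it upright.

```bash
python3 -m crank '[[-0.2,-5,0,0,0],[-0.62,-5,0,0,0],[-0.62,-5,0,0,0],[-0.62,-5,0,0,0],[-0.62,-5,6,-3,0],[-0.62,-5,13,-7,0],[-0.62,-5,20,-10,0],[-0.62,-5,28,-12,0],[-0.62,-5,36,-14,0],[-0.62,-5,44,-14,0],[-0.62,-5,49,-14,0],[-0.62,-5,49,-14,0]]' 8;  python3 -m crank '[[-0.62,0,0,0,0],[-0.62,0,0,0,0],[-0.62,0,0,0,0]]'; sed -i 's/C=np.*px=np.array.*; q/C=np.array([.6475,-.1535]); px=np.array([.862,-.507]); q/; s/<.05)&(P/<.09)\&(P/' ang.py; python3 ang.py
```

```text
time: 12.73
tool_pos: [0.6489, -0.1552, 0.356]
tool_rot: [3.141, -0.0, 1.043]
contact_force: [-0.1, -0.7, 0.3]
opening: 0.0172
grip_force: 0.0
time: 12.98
tool_pos: [0.6479, -0.1544, 0.356]
tool_rot: [-3.141, 0.0, 1.044]
contact_force: [-0.5, -0.2, -1.6]
opening: 0.0176
grip_force: 0.0
n 14 193.07142857142858 233.21428571428572 med [ 0.6562 -0.1406  0.1928] y range -0.14605740620056407 -0.13041440439131222
pail x,z 0.0009499653474937778 0.19283933720881946
0 [190.  231.8] 0.2 [194.3 228. ] 0.4 [198.4 225. ] 0.6 [202.2 223. ] 0.8 [205.6 222.1] 0.9 [207.1 222. ] 1 [208.4 222.1] 1.1 [209.5 222.5] 1.2 [210.5 223.1] 1.3 [211.3 224. ] 1.4 [211.9 225. ] 1.5 [212.3 226.3]
```

The bail is upright. Close and lift.

```bash
python3 -m crank '[[-0.62,0,0,5,0],[-0.62,0,0,5,0],[-1,0,0,5,0],[-1,0,0,5,0],[-1,0,0,5,0],[-1,0,0,5,0],[-1,0,0,5,0]]' 40;  python3 -m crank '[[-1,0,0,-4,0],[-1,0,0,-8,0],[-1,0,0,-12,0],[-1,0,0,-20,0],[-1,0,0,-28,0],[-1,0,0,-36,0],[-1,0,0,-36,0],[-1,0,0,-36,0],[-1,0,0,-36,0]]'
```

```text
time: 13.62
tool_pos: [0.6481, -0.1545, 0.3506]
tool_rot: [-3.141, 0.0, 1.044]
contact_force: [-0.4, 0.9, -2.5]
opening: 0.0107
grip_force: 39.9
time: 14.37
tool_pos: [0.6481, -0.1546, 0.3868]
tool_rot: [-3.141, 0.0, 1.044]
contact_force: [-0.4, 0.1, -5.7]
opening: 0.0108
grip_force: 39.9
```

The pail is lifted, about 5 N on the wrist. I'll raise it to carrying height and travel to the front of the stand.

```bash
python3 -m crank '[[-1,0,0,-15,0],[-1,0,0,-30,0],[-1,0,0,-45,0],[-1,0,0,-56,0],[-1,0,0,-61,0],[-1,3,-5,-61,-0.01],[-1,8,-14,-61,-0.04],[-1,16,-28,-61,-0.08],[-1,25,-44,-61,-0.12],[-1,34,-60,-61,-0.16],[-1,43,-76,-61,-0.2],[-1,52,-92,-61,-0.24]]' && python3 -m crank '[[-1,1,-20,0,-0.04],[-1,2,-40,0,-0.08],[-1,3,-60,0,-0.12],[-1,3,-80,0,-0.16],[-1,4,-100,0,-0.2],[-1,5,-118,0,-0.24],[-1,6,-134,0,-0.28],[-1,6,-148,0,-0.32],[-1,7,-160,0,-0.36],[-1,7,-170,0,-0.4],[-1,7,-178,0,-0.44],[-1,8,-184,0,-0.48]]'; python3 -c "
from h import *
s=telemetry.observe();p=s['tool_pos'];y=s['tool_rot'][2];d=np.array([.442,.2])-p[:2];print(y,d@[np.cos(y),np.sin(y)],d@[np.sin(y),-np.cos(y)])"
```

```text
time: 15.37
tool_pos: [0.5939, -0.0623, 0.4464]
tool_rot: [-3.139, 0.0, 1.286]
contact_force: [-0.3, 0.2, -6.6]
opening: 0.011
grip_force: 39.9
time: 16.37
tool_pos: [0.4191, -0.0031, 0.447]
tool_rot: [-3.14, -0.001, 1.767]
contact_force: [-0.1, -0.2, -6.0]
opening: 0.0105
grip_force: 39.9
1.7665296792036194 0.19474172028282774 0.061968840494202815
```

```bash
python3 -m crank '[[-1,6,2,0,-0.01],[-1,18,6,0,-0.02],[-1,36,12,0,-0.034],[-1,56,18,0,-0.034],[-1,76,24,0,-0.034],[-1,96,31,0,-0.034],[-1,116,37,0,-0.034],[-1,136,43,0,-0.034],[-1,155,49,0,-0.034],[-1,171,55,0,-0.034],[-1,184,59,0,-0.034],[-1,191,61,0,-0.034]]' && python3 -m crank '[[-1,4,1,0,0],[-1,4,1,0,0],[-1,4,1,0,0],[-1,4,1,0,0],[-1,4,1,0,0],[-1,4,1,0,0]]'
python3 - <<'E'
from h import *
im,d=vision.read_camera("scene"); P=cloud("scene",d); hsv=cv2.cvtColor(im,cv2.COLOR_RGB2HSV).astype(int)
C=np.array([.442,.2]); m=((hsv[...,0]<8)|(hsv[...,0]>172))&(hsv[...,1]>140)&(np.hypot(P[...,0]-C[0],P[...,1]-C[1])<.05)&(P[...,2]>.2)
print(m.sum(),np.median(P[m],0) if m.any() else 0)
r=(np.hypot(P[...,0]-C[0],P[...,1]-C[1])<.09)&(d>0)&(P[...,2]<.24)&(P[...,2]>.05); print("pail z",np.percentile(P[r][:,2],[1,50,99]),P[r].mean(0))
im2,d2=vision.read_camera("top"); 
a=im[130:330,210:410]; b=im2[90:290,110:310]
cv2.imwrite("pics/p6.png",cv2.resize(np.hstack([a,b]),(800,400),interpolation=cv2.INTER_CUBIC)[...,::-1])
E
```

```text
time: 17.37
tool_pos: [0.4437, 0.1974, 0.4471]
tool_rot: [-3.141, -0.001, 1.799]
contact_force: [0.1, 1.5, -6.2]
opening: 0.0108
grip_force: 39.9
time: 17.87
tool_pos: [0.4439, 0.1991, 0.448]
tool_rot: [3.141, 0.0, 1.797]
contact_force: [-0.7, 0.3, -6.7]
opening: 0.0106
grip_force: 39.9
5 [0.44832569 0.1849503  0.29040487]
pail z [0.10061913 0.15921741 0.21712111] [0.43858951 0.19941699 0.15793058]
```

View pics/p6.png

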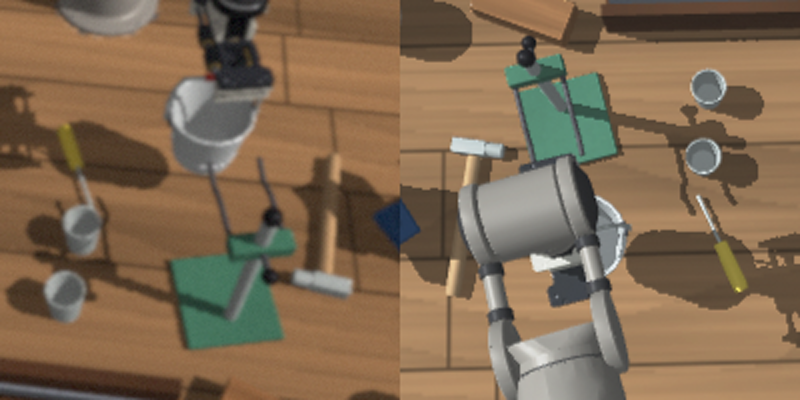

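The crop shows the pail hanging upright in front of the tines and lined up with them, tine tips at (212,165) and (262,160). Going in.

```bash
python3 -m crank '[[-1,0,3,0,0],[-1,1,9,0,0],[-1,1,18,0,0],[-1,2,29,0,0],[-1,2,41,0,0],[-1,2,53,0,0],[-1,2,65,0,0],[-1,2,77,0,0],[-1,2,87,0,0],[-1,2,95,0,0],[-1,2,100,0,0],[-1,2,100,0,0]]' && python3 -m crank '[[-1,0,3,0,0],[-1,0,9,0,0],[-1,0,17,0,0],[-1,0,25,0,0],[-1,0,32,0,0],[-1,0,37,0,0],[-1,0,40,0,0],[-1,0,40,0,0],[-1,0,40,0,0],[-1,0,40,0,0]]'
```

```text
time: 18.97
tool_pos: [0.542, 0.2243, 0.4473]
tool_rot: [-3.141, 0.0, 1.798]
contact_force: [0.4, -0.5, -7.4]
opening: 0.0107
grip_force: 39.9
time: 19.8
tool_pos: [0.5796, 0.2331, 0.4479]
tool_rot: [-3.141, 0.0, 1.798]
contact_force: [0.1, 0.4, -6.4]
opening: 0.011
grip_force: 39.9
```

```bash
python3 -m crank '[[-1,0,0,3,0],[-1,0,0,6,0],[-1,0,0,9,0],[-1,0,0,12,0],[-1,0,0,15,0],[-1,0,0,15,0]]' && python3 -m crank '[[-1,0,0,2,0],[-1,0,0,4,0],[-1,0,0,6,0],[-1,0,0,8,0],[-1,0,0,8,0]]' && python3 -m crank '[[-1,0,0,2,0],[-1,0,0,4,0],[-1,0,0,6,0],[-1,0,0,6,0]]'
```

```text
time: 20.3
tool_pos: [0.5798, 0.2331, 0.4319]
tool_rot: [-3.14, 0.0, 1.798]
contact_force: [-1.2, 0.1, -7.2]
opening: 0.0111
grip_force: 39.9
time: 20.72
tool_pos: [0.5798, 0.2331, 0.4243]
tool_rot: [-3.141, 0.0, 1.798]
contact_force: [-1.0, -0.2, -6.1]
opening: 0.011
grip_force: 39.9
time: 21.05
tool_pos: [0.5798, 0.2331, 0.4183]
tool_rot: [-3.141, 0.0, 1.798]
contact_force: [0.1, -0.2, -6.3]
opening: 0.0108
grip_force: 39.9
```

```bash
python3 -m crank '[[-1,0,0,2,0],[-1,0,0,4,0],[-1,0,0,4,0]]' && python3 -m crank '[[-1,0,0,1,0],[-1,0,0,2,0],[-1,0,0,3,0],[-1,0,0,3,0]]' && python3 -m crank '[[-1,0,0,1,0],[-1,0,0,2,0],[-1,0,0,2,0]]'
```

```text
time: 21.3
tool_pos: [0.5798, 0.2331, 0.4144]
tool_rot: [-3.141, 0.0, 1.798]
contact_force: [0.1, 0.3, -7.0]
opening: 0.0109
grip_force: 39.9
time: 21.63
tool_pos: [0.5798, 0.2331, 0.4116]
tool_rot: [-3.141, 0.0, 1.798]
contact_force: [0.8, 0.0, -6.6]
opening: 0.0108
grip_force: 39.9
time: 21.88
tool_pos: [0.5798, 0.2331, 0.4096]
tool_rot: [-3.141, 0.0, 1.798]
contact_force: [0.2, 0.2, -5.8]
opening: 0.0106
grip_force: 39.9
```

```bash
python3 -m crank '[[-1,0,0,1,0],[-1,0,0,2,0],[-1,0,0,2,0]]' && python3 -m crank '[[-1,0,0,1,0],[-1,0,0,2,0],[-1,0,0,2,0]]' && python3 -m crank '[[-1,0,0,1,0],[-1,0,0,2,0],[-1,0,0,2,0]]'
```

```text
time: 22.13
tool_pos: [0.5798, 0.2331, 0.4076]
tool_rot: [-3.141, 0.0, 1.798]
contact_force: [0.2, 0.3, -6.3]
opening: 0.0109
grip_force: 39.9
time: 22.38
tool_pos: [0.5798, 0.2331, 0.4056]
tool_rot: [-3.141, 0.0, 1.798]
contact_force: [0.2, 0.7, -6.4]
opening: 0.0107
grip_force: 39.9
time: 22.63
tool_pos: [0.5798, 0.2331, 0.4036]
tool_rot: [-3.141, 0.0, 1.798]
contact_force: [0.1, 0.1, -6.8]
opening: 0.0109
grip_force: 39.9
```

```bash
python3 -m crank '[[-1,0,0,1,0],[-1,0,0,2,0],[-1,0,0,2,0]]' && python3 -m crank '[[-1,0,0,1,0],[-1,0,0,2,0],[-1,0,0,2,0]]'
```

```text
time: 22.88
tool_pos: [0.5798, 0.2331, 0.4016]
tool_rot: [-3.141, 0.0, 1.798]
contact_force: [-0.5, 0.2, -5.8]
opening: 0.0108
grip_force: 39.9
time: 23.13
tool_pos: [0.5798, 0.2331, 0.3996]
tool_rot: [-3.141, 0.0, 1.798]
contact_force: [0.0, -0.6, -6.4]
opening: 0.0107
grip_force: 39.9
```

```bash
python3 -m crank '[[-1,0,0,1,0],[-1,0,0,2,0],[-1,0,0,2,0]]' && python3 -m crank '[[-1,0,0,1,0],[-1,0,0,2,0],[-1,0,0,2,0]]'
```

```text
time: 23.38
tool_pos: [0.5799, 0.2331, 0.3982]
tool_rot: [3.141, 0.0, 1.798]
contact_force: [0.3, 1.0, -4.1]
opening: 0.011
grip_force: 39.9
time: 23.63
tool_pos: [0.58, 0.2331, 0.3976]
tool_rot: [3.138, 0.0, 1.798]
contact_force: [-0.2, 0.4, 3.9]
opening: 0.0109
grip_force: 39.9
```

Contact: the tines take the weight with the grip about 235 mm up, where expected. I'll lift off slightly, shift 5 mm deeper to x≈-4 mm, and settle there so it doesn't slide on release.

```bash
python3 -m crank '[[-1,0,0,-2,0],[-1,0,0,-4,0],[-1,0,2,-4,0],[-1,0,5,-4,0],[-1,0,5,-4,0],[-1,0,5,-2.5,0],[-1,0,5,-1,0],[-1,0,5,-1,0]]' && python3 -m crank '[[-1,0,0,0.5,0],[-1,0,0,1,0],[-1,0,0,1,0]]'
```

```text
time: 24.3
tool_pos: [0.5847, 0.2342, 0.3966]
tool_rot: [-3.141, 0.0, 1.798]
contact_force: [-0.5, -0.5, -5.3]
opening: 0.0104
grip_force: 39.9
time: 24.55
tool_pos: [0.5847, 0.2342, 0.3964]
tool_rot: [3.141, 0.0, 1.798]
contact_force: [0.0, 0.0, -1.7]
opening: 0.0109
grip_force: 39.9
```

```bash
python3 -m crank '[[-1,0,0,0.4,0],[-1,0,0,0.4,0],[-1,0,0,0.4,0]]' 10 && python3 -m crank '[[-1,0,0,0,0],[-1,0,0,0,0],[-1,0,0,0,0]]' 3 && python3 -m crank '[[-0.7,0,0,0,0],[-0.65,0,0,0,0],[-0.6,0,0,0,0],[-0.5,0,0,0,0],[-0.5,0,0,0,0],[-0.5,0,0,0,0]]'
```

```text
time: 24.8
tool_pos: [0.5849, 0.2342, 0.3962]
tool_rot: [3.14, 0.0, 1.798]
contact_force: [0.8, -0.5, -0.3]
opening: 0.0119
grip_force: 10.0
time: 25.05
tool_pos: [0.5849, 0.2342, 0.3961]
tool_rot: [3.14, 0.0, 1.798]
contact_force: [2.0, -0.1, 2.6]
opening: 0.0118
grip_force: 3.0
time: 25.55
tool_pos: [0.5847, 0.2343, 0.3954]
tool_rot: [-3.141, 0.0, 1.798]
contact_force: [-0.1, -1.1, -0.8]
opening: 0.0228
grip_force: 0.0
```

```bash
cat > fin.py <<'E'
from h import *
O=np.array([.5885,.2345]); X=np.array([.974,.227]); Y=np.array([-.227,.974])
im,d=vision.read_camera("scene"); P=cloud("scene",d); hsv=cv2.cvtColor(im,cv2.COLOR_RGB2HSV).astype(int)
q=P[...,:2]-O; m=((hsv[...,0]<8)|(hsv[...,0]>172))&(hsv[...,1]>120)&(np.hypot(q[...,0],q[...,1])<.06)&(P[...,2]>.2)
print(m.sum(),"grip stand x,y,z",[(np.median(q[m]@X),np.median(q[m]@Y),np.median(P[m][:,2])) if m.any() else 0])
print(telemetry.observe()["grip_force"])
E
python3 fin.py
```

```text
0 grip stand x,y,z [0]
0.0
```

```bash
python3 -m crank '[[-0.2,0,0,0,0],[-0.2,0,0,0,0],[-0.2,0,0,-5,0],[-0.2,0,0,-15,0],[-0.2,0,0,-30,0],[-0.2,0,0,-60,0],[-0.2,0,0,-90,0],[-0.2,0,0,-120,0],[-0.2,0,-40,-120,0],[-0.2,0,-80,-120,0],[-0.2,0,-120,-120,0],[-0.2,0,-150,-120,0]]' && python3 -m crank '[[-0.2,0,-30,0,0],[-0.2,0,-30,0,0],[-0.2,0,-30,0,0],[-0.2,0,-30,0,0],[-0.2,0,-30,0,0],[-0.2,0,-30,0,0]]'; python3 fin.py
python3 - <<'E'
from h import *
im,d=vision.read_camera("scene"); im2,d2=vision.read_camera("top")
a=im[150:330,240:420]; b=im2[60:240,110:290]
cv2.imwrite("pics/p7.png",cv2.resize(np.hstack([a,b]),(800,400),interpolation=cv2.INTER_CUBIC)[...,::-1])
E
sleep 0; python3 fin.py
```

```text
time: 26.6
tool_pos: [0.4359, 0.1999, 0.5167]
tool_rot: [3.141, -0.0, 1.798]
contact_force: [0.7, 0.7, 0.9]
opening: 0.0369
grip_force: 0.0
time: 27.1
tool_pos: [0.4103, 0.1939, 0.5153]
tool_rot: [-3.141, 0.0, 1.798]
contact_force: [-0.3, -0.6, -0.2]
opening: 0.0369
grip_force: 0.0
57 grip stand x,y,z [(np.float64(-0.0005436952389984), np.float64(-0.0005396201224147933), np.float64(0.2383420356668672))]
0.0
57 grip stand x,y,z [(np.float64(-0.0009676951451973954), np.float64(-0.0009214024196496198), np.float64(0.2384291915265801))]
0.0
```

View pics/p7.png

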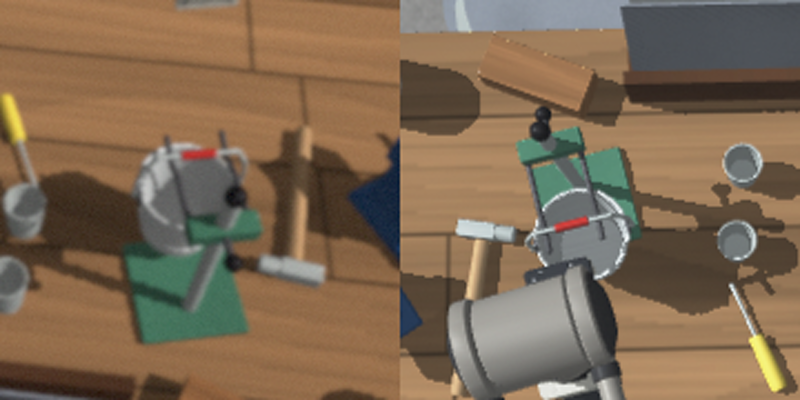

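The pail hangs on both tines, with the red grip at (200,155) in the left half. The grip reads within 1 mm of the seat and about 234 mm up, the gripper is clear, and the bystanders haven't moved. Now I hand in.

```bash
python3 -m crank '[[-0.2,0,0,0,0],[-0.2,0,0,0,0],[-0.2,0,0,0,0],[-0.2,0,0,0,0],[-0.2,0,0,0,0],[-0.2,0,0,0,0]]'; python3 -c "
from cell import ticket; print(ticket.hand_in())"
```

```text
time: 27.8
tool_pos: [0.4093, 0.1937, 0.5155]
tool_rot: [3.142, 0.0, 1.798]
contact_force: [0.0, 0.4, -0.1]
opening: 0.0365
grip_force: 0.0
the job is handed in; nothing more can be done
None
```

The pail hangs by its bail in the stand's seat, grip about 1 mm off centre and roughly 234 mm up, released with the arm clear, and the job was handed in at about 28 s; no verdict came back.

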